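Change over the spacer jars

TASK

We are changing over from the yellow-capped jar to the blue-capped one. First twist the yellow cap clockwise until it is fully shut, then twist the blue cap counter-clockwise until it is fully open (each turns at most about 70 degrees, to a stop, and stays on its jar). Do not turn the red cap, and let go of everything at the end.

Things in the scene. Friction and masses are not known exactly. Their poses are not given: they have to be found in the camera images.
- yellow_grip (a point): Jar to shut: pale clear jar fixed upright in a round dark foot (84 mm wide). Round ribbed yellow cap, 45 mm across, 36 mm high, captive: it turns but never lifts off. Below it a flat black collar, 66 mm across, 88 mm above the worktop. Origin: on the cap's axis, 109 mm above the worktop, 16 mm below the cap's flat top: the height to grip. Grip from above at any yaw; the fingers just slip if turned on past a stop.
- yellow_cap (a joint): Turn of the yellow cap, rad: 0 = fully shut (black line on its top points at the white mark on the collar), 1.2 = fully open (line points at the orange mark). Grows counter-clockwise seen from above; hard stops at both ends; stays where left; about 0.08 N m to turn. Starts between 0.9 and 1.2.
- blue_grip (a point): The jar to open: fixed jar, collar and captive round cap just like the yellow one, but the cap is blue. Origin: on the cap's axis, 109 mm above the worktop, 16 mm below the cap's flat top: the height to grip. 
- blue_cap (a joint): Turn of the blue cap, rad: 0 = fully shut (white line on its top points at the white mark on the collar), 1.2 = fully open (line points at the orange mark). Grows counter-clockwise seen from above; hard stops at both ends; stays where left; about 0.08 N m to turn. Starts shut, between 0 and 0.1.
- red_line (a point): Bystander: the same kind of jar with a red cap, which is shut and must stay so. Point at the outer end of the white line on the cap's top, 18 mm from the cap's axis and 125 mm above the worktop; this thing's own x axis points from the cap's axis to it.

How it is judged (in metres and radians):
On the way, in this order (a step that is already met when the one before it is completed fails the run):
1. the yellow cap is shut (value of joint yellow_cap below 0.17 rad), for 0.2 s.
2. after that the blue cap is opened (value of joint blue_cap above 1.03 rad), for 0.2 s.
At the end, for the whole second after the job is handed in: the yellow cap is shut (within 0.17 rad of its shut stop), the blue cap is open (within 0.17 rad of its open stop) and the red cap is where it was (the end of its line within 5 mm) (value of joint yellow_cap below 0.17 rad and value of joint blue_cap above 1.03 rad and distance of red_line from where it was at the start of the episode below 0.005 m); the robot touches nothing.
It fails at once if the red cap is turned (the end of its line moves by more than 5 mm) (distance of red_line from where it was at the start of the episode above 0.005 m).
It also fails if it takes over 42 s, if anything falls off the work surface, if the arm or the gripper's body presses on something with over 40 N, if the wrist force passes 120 N, or if a joint passes its speed limit or range.

ROBOT

A 6-joint arm with a two-finger parallel gripper is mounted at the origin on a cart in front of the work surface, level with it; the furniture and walls round the work are solid. World frame = base frame: x ahead of the robot, y to its left, z up, the work surface at z = 0. Lengths are in mm, angles in degrees, forces in N, time in s.
With the tool pointing down it reaches from about 300 to 850 mm from the base axis. Payload 4.2 kg.
Tool frame: the origin (TCP) lies midway between the tips of the shut fingers; the grasp point (between the pads) lies 19 mm behind it; x points along the fingers, y is the direction in which the jaws open and shut, and the axes are right-handed (so a half turn about x gives the same grasp; the last joint's range is limited). The gripper opens to 91 mm and grips with 3 to 60 N. Pads are 32 mm wide; open, the fingers measure 118 mm over their backs; the gripper's body (76 mm by 178 mm) begins 60 mm behind the grasp point.
Start: joints at [67.036, 18.312, 89.639, -0, 72.044, -1.146], TCP at [213.71, 533.827, 213.976] pointing down, gripper open.
Joint ranges: [-177.97, 177.97], [-48.28, 115.42], [12.27, 149.76], [-77.06, 257.06], [2.81, 150.46], [-146.56, 146.56]. Speed limits (degrees/s): [147.25, 147.25, 180, 180, 180, 180].

INTERFACE

Orientations are given as [roll, pitch, yaw] about the fixed x, y, z axes, in that order (R = Rz(yaw) Ry(pitch) Rx(roll)).
In Python, from workcell import env gives the robot as it stands.
- The arm moves only by the shell command python3 -m handwheel 'ROWS' [FORCE]. ROWS is text: rows parted by semicolons, each of 7 numbers parted by spaces: the turn, a rotation vector about the tool's x, y, z in degrees, then the shift along the tool's x, y, z in m, then the finger opening in m, from 0 to 0.0912. In form: rx ry rz x y z grip; .... A call has 1 to 12 rows; each row is the pose to reach, as a shift and turn from the pose commanded when the call began, along the tool's axes at that moment; what a row does not reach only later rows make up. A row lasts 1/12 s, in which the tool goes at most 41.7 mm and 7.16 degrees, less where a joint would pass 70% of its speed; a pose out of reach is approached as far as the arm can. A call with a gripper value outside its range is refused whole. The fingers move at their own pace and stop on an object; FORCE is the grip in N (left out, the last holds). Time passes only in rows, so rows that repeat a pose let the fingers close. It gives the time, the measured TCP pose, the force and the opening at its end, in the units of the state.
- env.state(): the state, without advancing time (a new reading comes with each control period).
- env.grab_frame(name): name is "side" or "top"; returns the picture (384x512x3 uint8, red, green, blue); there is no depth.
- env.get_calibration(name): a dict with "mtx" (3x3 intrinsics, pixels), "k1" (the pictures are not rectified: a ray, as slopes to the right and down, at radius r is drawn at 1 + k1 r^2 times it, then the intrinsics apply), "T" (4x4, takes a point from camera to world coordinates). Camera axes: x right, y up, looking along -z (the intrinsics and any distortion apply to the point x, -y, -z); pixel columns grow to the right and rows downward; lengths in mm; the calibration is good to about 2 mm. A picture is of the moment at which its call begins. get_calibration takes no time and is no camera call.
- env.job_done(): hands the job in, once; it reports no verdict.
The state is a dict: "time_s": time; "qpos": joint angles; "qvel": joint speeds; "effort": joint torques, N m; "ee_pos": TCP position; "ee_rot": TCP orientation; "force": force on the tool from outside, world axes, zero at the start; "torque": the same for the moment, N m; "gripper_width": finger opening in mm.
Only numpy, scipy, OpenCV 4.12 (cv2) and the standard library are available. Lean on these libraries where they do the work, as an engineer would, in place of code of your own. Each camera call takes 0.05 s, during which the arm holds its last target. There are 200 camera calls.

## Working session

There is one attempt and no reset: what is moved stays moved. The work goes in short steps, Python scripts to look and compute and a shell command to move; the robot and the scene stay as the last step left them, time stands still between calls to the robot, and variables do not carry over. Pictures are saved under pics/ and viewed, on a budget of 10 in all, crops included, one or two more only if the job needs it, and the job is handed in when it is done.

```bash
ls; mkdir -p pics; python3 - <<'E'
from workcell import env
import cv2,numpy as np
print(env.state())
for n in("top","side"):
    im=env.grab_frame(n); cv2.imwrite(f"pics/{n}0.png",im[:,:,::-1])
    c=env.get_calibration(n); print(n,c)
E
```

```text
pics
{'time_s': 0.0, 'qpos': array([ 6.70353448e+01,  1.83533450e+01,  8.97068046e+01, -1.52826254e-03,
        7.20431005e+01, -1.14302268e+00]), 'qvel': array([-0.02329174, -0.01417774,  0.014338  , -0.02043162,  0.07070133,
        0.04795263]), 'effort': array([-1.99938273e-03, -4.12460160e+01, -2.31972688e+01,  7.26432865e-02,
        4.58274130e-02, -1.33936551e-04]), 'ee_pos': array([213.52183037, 533.34293775, 213.10049567]), 'ee_rot': array([ -90.33679209,   89.8967396 , -112.15795216]), 'force': array([0.14884906, 0.06624102, 0.78483883]), 'torque': array([0.03261335, 0.01551188, 0.0164726 ]), 'gripper_width': 91.11426853060324}
top {'mtx': array([[462.01083248,   0.        , 255.99672313],
       [  0.        , 462.01083248, 192.18451755],
       [  0.        ,   0.        ,   1.        ]]), 'k1': -0.14709121456471574, 'T': array([[ 2.23577370e-02,  9.85254488e-01, -1.69628195e-01,
         3.77144776e+02],
       [-9.99302414e-01,  2.71004147e-02,  2.56954021e-02,
        -3.39417081e+02],
       [ 2.99135047e-02,  1.68935374e-01,  9.85173092e-01,
         9.80117265e+02],
       [ 0.00000000e+00,  0.00000000e+00,  0.00000000e+00,
         1.00000000e+00]])}
side {'mtx': array([[403.6634401 ,   0.        , 258.24564854],
       [  0.        , 403.6634401 , 179.24289208],
       [  0.        ,   0.        ,   1.        ]]), 'k1': 0.019953752255209664, 'T': array([[-9.95092684e-01,  6.58131232e-02, -7.38862799e-02,
         4.45645601e+02],
       [-9.88747647e-02, -6.32816688e-01,  7.67962773e-01,
         2.99408073e+02],
       [ 3.78555774e-03,  7.71499626e-01,  6.36218513e-01,
         7.03516657e+02],
       [ 0.00000000e+00,  0.00000000e+00,  0.00000000e+00,
         1.00000000e+00]])}
```

View pics/top0.png

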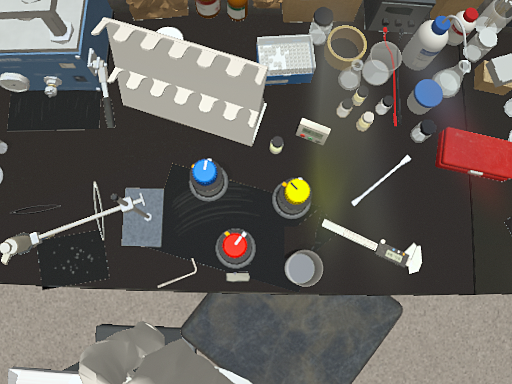

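View pics/side0.png

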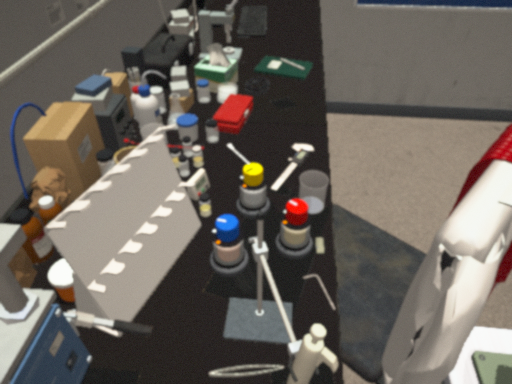

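The top view shows blue at about (204,172), yellow (297,191) and red (234,245). A retort stand is at about (130,203) and a sloped rack sits behind blue. The side view confirms the stand rod rises left of the blue and red jars.

```bash
cat > h.py <<'E'
from workcell import env
import cv2,numpy as np
def ray(n,uv):
    c=env.get_calibration(n); d=np.array([[c["k1"],0,0,0]],float).ravel()
    p=cv2.undistortPoints(np.array([[uv]],float),c["mtx"],d)[0,0]
    T=c["T"]; return T[:3,3],T[:3,:3]@np.array([p[0],-p[1],-1])
def plane(n,uv,z):
    o,d=ray(n,uv); return o+d*(z-o[2])/d[2]
def tri(a,b):
    (o,d),(q,e)=ray("top",a),ray("side",b)
    s=np.linalg.lstsq(np.c_[d,-e],q-o,rcond=None)[0]; p,r=o+s[0]*d,q+s[1]*e
    return (p+r)/2,np.linalg.norm(p-r)
def proj(n,P):
    c=env.get_calibration(n); T=c["T"]; v=T[:3,:3].T@(np.array(P,float)-T[:3,3])
    p=np.array([v[0],-v[1]])/-v[2]; p*=1+c["k1"]*(p@p); return c["mtx"][:2,:2]@p+c["mtx"][:2,2]
HUE=dict(blue=(100,115),yellow=(25,33),red=(0,5))
SEED=dict(blue=((204,172),(228,226)),yellow=((297,191),(253,174)),red=((234,245),(297,210)))
def mask(im,k,seed,r=28):
    h=cv2.cvtColor(im,cv2.COLOR_RGB2HSV); lo,hi=HUE[k]
    m=cv2.inRange(h,(lo,150,90),(hi,255,255)); z=np.zeros_like(m); cv2.circle(z,seed,r,255,-1); return m&z
E
python3 - <<'E'
from h import *
for k in SEED:
    cs=[]
    for i,n in enumerate(("top","side")):
        m=mask(cv2.imread(f"pics/{n}0.png")[:,:,::-1].copy(),k,SEED[k][i])
        c=cv2.findContours(m,0,2)[0]; c=max(c,key=cv2.contourArea); (u,v),r=cv2.minEnclosingCircle(c)
        M=cv2.moments(cv2.convexHull(c)); cs.append((M["m10"]/M["m00"],M["m01"]/M["m00"])); print(k,n,cs[-1],r,cv2.boundingRect(c))
    print(tri(*cs), plane("top",cs[0],120))
im=cv2.imread("pics/top0.png")
a=np.hstack([cv2.resize(im[y-24:y+24,x-24:x+24],(260,260),interpolation=2) for (x,y) in ((204,172),(297,191),(234,245))])
cv2.imwrite("pics/caps0.png",a)
E
```

```text
blue top (204.26822651746355, 171.872499152255) 13.264691352844238 (192, 159, 25, 27)
blue side (226.8351012536162, 226.55576984892315) 13.8091459274292 (215, 213, 24, 28)
(array([ 563.52396698, -261.63748653,  109.2404181 ]), np.float64(0.9773025411838306)) [ 561.71480949 -262.59725802  120.        ]
yellow top (296.8135942327497, 190.92825266048746) 13.124505043029785 (285, 178, 25, 26)
yellow side (252.17066085693534, 168.79811183732753) 10.249005317687988 (242, 162, 21, 15)
(array([ 530.27377514, -439.07784003,  121.96629448]), np.float64(1.6402984490815586)) [ 529.79005502 -439.26785722  120.        ]
red top (234.34927536231882, 245.1942028985507) 12.514097213745117 (222, 233, 25, 25)
red side (296.0721576909539, 210.8155579021471) 13.463011741638184 (285, 198, 23, 27)
(array([ 424.8895273 , -323.68483303,  107.46847536]), np.float64(0.40863774324099833)) [ 424.40486696 -323.92754135  120.        ]
```

View pics/caps0.png

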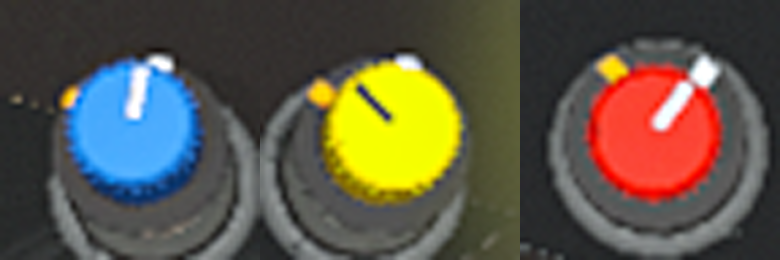

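```bash
python3 - <<'E'
from h import *
np.set_printoptions(precision=1,suppress=True)
for n,a,b in (("clamp end",(15,245),(315,340)),("rod top",(128,203),(259,240)),("rack near corner R",(253,143),(198,230)),("rack top R corner",(268,85),(160,135)),("rack left top",(107,22),(52,228))):
    print(n,tri(a,b))
print("base",plane("top",(142,217),0),plane("side",(262,312),0))
print("disks b,y,r",plane("top",(205.1,170.9),125),plane("top",(297.9,191),125),plane("top",(234.8,244.6),125))
f=lambda u,v,x,y:plane("top",(x-24+u*48/260,y-24+v*48/260),125)
for k,p,q,s in (("b",(134,118),(141,70),(204,172)),("y",(390-260,119),(358-260,87),(297,191)),("r",(658-520,128),(692-520,84),(234,245))):
    d=f(*q,*s)-f(*p,*s); print(k,np.degrees(np.arctan2(d[1],d[0])))
print("z-rot",env.state()["ee_rot"])
from scipy.spatial.transform import Rotation as R
print(R.from_euler("xyz",env.state()["ee_rot"],degrees=True).as_matrix())
E
```

```text
clamp end (array([403. ,  36.8, 238. ]), np.float64(5.3996485452940295))
rod top (array([ 486. , -143.2,  208.7]), np.float64(1.0749771730154356))
rack near corner R (array([ 655.9, -356.1,   -9.8]), np.float64(4.211012912923192))
rack top R corner (array([ 702.2, -374. ,  242.3]), np.float64(22.612639880491827))
rack left top (array([794.7, -91.7, 258.4]), np.float64(1.4344671755094973))
base [ 485.4 -122.4    0. ] [ 479.7 -144.5    0. ]
disks b,y,r [ 562.6 -264.5  125. ] [ 528.8 -440.7  125. ] [ 425.2 -324.8  125. ]
b -5.665165962608896
y 45.68864089143473
r -36.15446645287894
z-rot [ -90.3   89.9 -112.1]
[[-0.   0.4  0.9]
 [-0.   0.9 -0.4]
 [-1.  -0.  -0. ]]
```

```bash
cat >> h.py <<'E'
from scipy.spatial.transform import Rotation as R
def go(tgt,th=None):
    s=env.state(); M=R.from_euler("xyz",s["ee_rot"],degrees=True).as_matrix()
    cur=np.degrees(np.arctan2(M[1,1],M[0,1])); print("t",s["time_s"],"pos",s["ee_pos"].round(1),"jaw",round(cur,1),"q",s["qpos"].round(0),"F",s["force"].round(1),"w",s["gripper_width"])
    print("shift m",(M.T@(np.array(tgt)-s["ee_pos"])/1000).round(4), "rx",None if th is None else round(cur-th,1))
E
python3 -m handwheel '0 0 0 -0.16 0 0 0.0912; 0 0 0 -0.16 0 0 0.0912; 0 0 0 -0.16 0 0 0.0912; 0 0 0 -0.16 0 0 0.0912; 0 0 0 -0.16 0 0 0.0912'
python3 - <<'E'
from h import *
go([530,-440,370],15)
E
```

```text
time_s: 0.52
ee_pos: [214.5, 535.9, 381.9]
ee_rot: [89.0, 89.2, 67.2]
force: [-0.3, 0.3, 0.3]
gripper_width: 91.0
t 0.5167 pos [214.5 535.9 381.9] jaw 68.2 q [67. 15. 71.  0. 93. -1.] F [-0.3  0.3  0.3] w 90.97932691113066
shift m [ 7.000e-04 -7.888e-01  6.555e-01] rx 53.2
```

```bash
python3 -m handwheel '53 0 0 0 -0.788 0.655 0.0912; 53 0 0 0 -0.788 0.655 0.0912; 53 0 0 0 -0.788 0.655 0.0912; 53 0 0 0 -0.788 0.655 0.0912; 53 0 0 0 -0.788 0.655 0.0912; 53 0 0 0 -0.788 0.655 0.0912; 53 0 0 0 -0.788 0.655 0.0912; 53 0 0 0 -0.788 0.655 0.0912; 53 0 0 0 -0.788 0.655 0.0912; 53 0 0 0 -0.788 0.655 0.0912; 53 0 0 0 -0.788 0.655 0.0912; 53 0 0 0 -0.788 0.655 0.0912'
python3 - <<'E'
from h import *
go([530,-440,370],15)
E
```

```text
time_s: 1.52
ee_pos: [367.2, 56.1, 373.6]
ee_rot: [135.4, 90.0, 60.6]
force: [1.0, 1.1, -0.0]
gripper_width: 90.9
t 1.5167 pos [367.2  56.1 373.6] jaw 15.2 q [ 7. -4. 94.  0. 91. -8.] F [ 1.   1.1 -0. ] w 90.93581139062431
shift m [0.0035 0.0271 0.5214] rx 0.2
```

```bash
python3 -m handwheel '0 0 0 0 0.027 0.521 0.0912; 0 0 0 0 0.027 0.521 0.0912; 0 0 0 0 0.027 0.521 0.0912; 0 0 0 0 0.027 0.521 0.0912; 0 0 0 0 0.027 0.521 0.0912; 0 0 0 0 0.027 0.521 0.0912; 0 0 0 0 0.027 0.521 0.0912; 0 0 0 0 0.027 0.521 0.0912; 0 0 0 0 0.027 0.521 0.0912; 0 0 0 0 0.027 0.521 0.0912; 0 0 0 0 0.027 0.521 0.0912; 0 0 0 0 0.027 0.521 0.0912'
python3 -m handwheel '0 0 0 0 0 0.02 0.0912; 0 0 0 0 0 0.02 0.0912; 0 0 0 0 0 0.02 0.0912'
python3 - <<'E'
from h import *
go([530,-440,150],15)
E
```

```text
time_s: 2.52
ee_pos: [523.3, -419.0, 373.0]
ee_rot: [-155.8, 89.9, 129.4]
force: [1.1, 0.0, 0.6]
gripper_width: 91.0
time_s: 2.77
ee_pos: [528.4, -437.1, 371.7]
ee_rot: [-153.6, 89.8, 131.5]
force: [0.3, 0.4, -0.0]
gripper_width: 91.0
t 2.7667 pos [ 528.4 -437.1  371.7] jaw 15.1 q [-41.  27.  54.   0.  99. -56.] F [ 0.3  0.4 -0. ] w 91.04774782247088
shift m [0.2217 0.0011 0.0039] rx 0.1
```

```bash
python3 -m handwheel '0 0 0 0.221 0.001 0.003 0.0912; 0 0 0 0.221 0.001 0.003 0.0912; 0 0 0 0.221 0.001 0.003 0.0912; 0 0 0 0.221 0.001 0.003 0.0912; 0 0 0 0.221 0.001 0.003 0.0912; 0 0 0 0.221 0.001 0.003 0.0912; 0 0 0 0.221 0.001 0.003 0.0912; 0 0 0 0.221 0.001 0.003 0.0912'
python3 - <<'E'
from h import *
a=env.grab_frame("top");go([530,-440,94],15);b=env.grab_frame("side");go([530,-440,94],15)
a=cv2.resize(a[140:300,180:380],(480,384),interpolation=2); b=cv2.resize(b[90:250,180:310],(312,384),interpolation=2)
cv2.imwrite("pics/y1.png",np.hstack([a,b])[:,:,::-1])
E
```

```text
time_s: 3.43
ee_pos: [530.3, -437.7, 153.5]
ee_rot: [171.5, 90.0, 96.7]
force: [0.1, -1.2, 0.5]
gripper_width: 91.0
t 3.4833 pos [ 531.1 -438.6  155.1] jaw 15.2 q [-41.  31.  78.   0.  71. -56.] F [-0.5  0.   1.1] w 90.97034583576907
shift m [ 0.0611 -0.0015  0.0009] rx 0.2
t 3.5333 pos [ 531.4 -439.1  155.9] jaw 15.2 q [-41.  31.  78.   0.  71. -56.] F [ 0.4 -0.6  1.5] w 90.8216420221677
shift m [ 0.0619 -0.0017  0.0002] rx 0.2
```

View pics/y1.png

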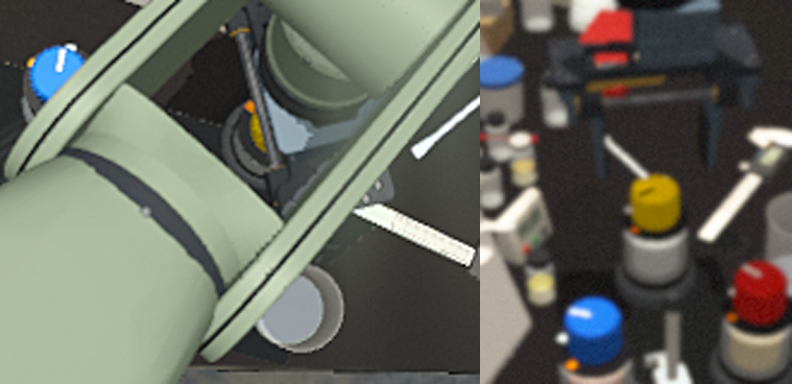

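The fingers straddle the yellow cap: finger tips at about x 597 and 712 in the crop, cap centre at 656. Next I descend and grip.

```bash
python3 -m handwheel '0 0 0 0.03 -0.001 0 0.0912; 0 0 0 0.058 -0.001 0 0.0912; 0 0 0 0.058 -0.001 0 0.0912; 0 0 0 0.058 -0.001 0 0.0912; 0 0 0 0.058 -0.001 0 0.04; 0 0 0 0.058 -0.001 0 0.04; 0 0 0 0.058 -0.001 0 0.04; 0 0 0 0.058 -0.001 0 0.04; 0 0 0 0.058 -0.001 0 0.04; 0 0 0 0.058 -0.001 0 0.04; 0 0 0 0.058 -0.001 0 0.04; 0 0 0 0.058 -0.001 0 0.04' 30
python3 -c "
from h import *
go([530,-440,95],15);print(env.state()['torque'])"
```

```text
time_s: 4.53
ee_pos: [530.1, -439.1, 95.1]
ee_rot: [83.7, 89.9, 8.9]
force: [1.6, 1.3, -0.4]
gripper_width: 44.0
t 4.5333 pos [ 530.1 -439.1   95.1] jaw 15.2 q [-41.  33.  83.   0.  64. -56.] F [ 1.6  1.3 -0.4] w 43.9742176579718
shift m [ 0.0001 -0.0003  0.0009] rx 0.2
[-0.01564385 -0.34587791 -0.08000708]
```

```bash
python3 -m handwheel '6 0 0 0 0 0 0.04; 12.5 0 0 0 0 0 0.04; 19 0 0 0 0 0 0.04; 25.5 0 0 0 0 0 0.04; 32 0 0 0 0 0 0.04; 38.5 0 0 0 0 0 0.04; 45 0 0 0 0 0 0.04; 51 0 0 0 0 0 0.04; 57 0 0 0 0 0 0.04; 63 0 0 0 0 0 0.04; 69 0 0 0 0 0 0.04; 74 0 0 0 0 0 0.04' 30
python3 -c "
from h import *
go([530,-440,95],-60);print(env.state()['torque'])"
python3 -m handwheel '2 0 0 0 0 0 0.04; 2 0 0 0 0 0 0.04; 2 0 0 0 0 0 0.04; 2 0 0 0 0 0 0.04'
python3 -c "
from h import *
go([530,-440,95],-60);print(env.state()['torque'])"
```

```text
time_s: 5.53
ee_pos: [531.1, -440.0, 95.3]
ee_rot: [107.2, 89.8, -41.7]
force: [5.5, -0.6, 0.3]
gripper_width: 44.2
t 5.5333 pos [ 531.1 -440.    95.3] jaw -58.9 q [-41.  33.  83.  -0.  64.  18.] F [ 5.5 -0.6  0.3] w 44.21856172519211
shift m [ 0.0003 -0.0006  0.0009] rx 1.1
[-0.16146362 -0.5708059   1.03459326]
time_s: 5.87
ee_pos: [530.5, -440.3, 95.3]
ee_rot: [105.6, 89.8, -45.1]
force: [4.0, -3.1, -1.0]
gripper_width: 44.5
t 5.8667 pos [ 530.5 -440.3   95.3] jaw -60.7 q [-41.  33.  83.  -0.  64.  20.] F [ 4.  -3.1 -1. ] w 44.5051204910222
shift m [ 0.0003 -0.0005  0.0003] rx -0.7
[-0.66300782 -0.64403796  0.86914838]
```

Wrist torque is about 0.9 to 1.0 N m, so the cap is at its stop. Release, lift and check.

```bash
python3 -m handwheel '0 0 0 0 0 0 0.0912; 0 0 0 0 0 0 0.0912; 0 0 0 0 0 0 0.0912; 0 0 0 0 0 0 0.0912; 0 0 0 0 0 0 0.0912; 0 0 0 -0.03 0 0 0.0912; 0 0 0 -0.07 0 0 0.0912; 0 0 0 -0.11 0 0 0.0912; 0 0 0 -0.15 0 0 0.0912; 0 0 0 -0.19 0 0 0.0912; 0 0 0 -0.19 0 0 0.0912; 0 0 0 -0.19 0 0 0.0912' 30
python3 - <<'E'
from h import *
b=env.grab_frame("side");a=env.grab_frame("top")
a=cv2.resize(a[140:300,180:380],(480,384),interpolation=2); b=cv2.resize(b[140:250,200:290],(312,384),interpolation=2)
cv2.imwrite("pics/y2.png",np.hstack([a,b])[:,:,::-1]);go([562.5,-264,284],-25)
E
```

```text
time_s: 6.87
ee_pos: [529.9, -439.8, 288.4]
ee_rot: [111.2, 89.6, -39.6]
force: [-0.7, -0.1, -1.0]
gripper_width: 91.1
t 6.9667 pos [ 528.7 -438.8  283.8] jaw -60.8 q [-41.  27.  65.   0.  87.  20.] F [ 0.6 -0.5  0.4] w 91.11930399239174
shift m [ 0.     -0.1362 -0.1147] rx -35.8
```

View pics/y2.png

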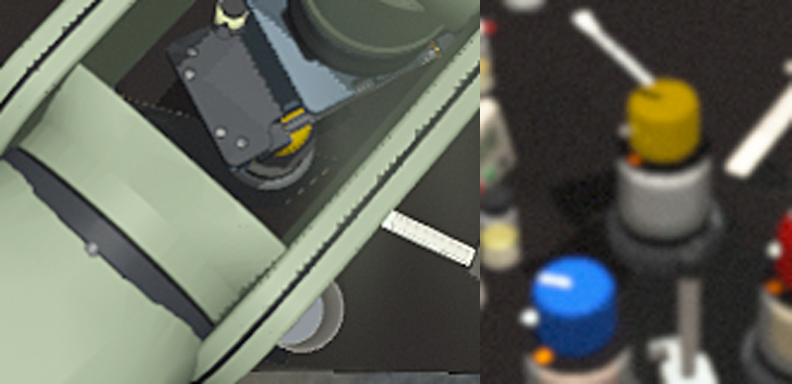

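The yellow line (crop about 650,92) now points left like the shut blue one, but it's blurred. I'll recheck from the top once the arm has moved off to blue.

```bash
python3 -m handwheel '-36 0 0 0 -0.136 -0.115 0.0912; -36 0 0 0 -0.136 -0.115 0.0912; -36 0 0 0 -0.136 -0.115 0.0912; -36 0 0 0 -0.136 -0.115 0.0912; -36 0 0 0 -0.136 -0.115 0.0912; -36 0 0 0 -0.136 -0.115 0.0912; -36 0 0 0 -0.136 -0.115 0.0912; -36 0 0 0 -0.136 -0.115 0.0912'
python3 - <<'E'
from h import *
b=env.grab_frame("side");a=env.grab_frame("top")
a=cv2.resize(a[140:300,180:380],(480,384),interpolation=2); b=cv2.resize(b[140:250,200:290],(312,384),interpolation=2)
cv2.imwrite("pics/b1.png",np.hstack([a,b])[:,:,::-1]);go([562.5,-264,150],-25)
E
```

```text
time_s: 7.63
ee_pos: [562.8, -265.3, 283.6]
ee_rot: [-75.4, 89.9, 169.6]
force: [-0.0, -0.4, -0.6]
gripper_width: 91.3
t 7.7333 pos [ 562.9 -265.8  284. ] jaw -25.0 q [-26.  21.  76.  -0.  83.  -1.] F [ 0.7  0.5 -0.2] w 91.30018259439716
shift m [ 0.134  -0.0009 -0.0015] rx -0.0
```

View pics/b1.png

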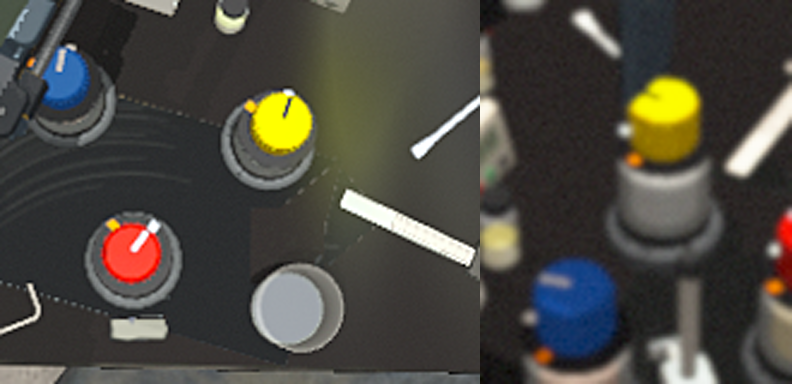

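The top view shows the yellow line (291,95) pointing at the white mark, so yellow is shut. Now the blue cap.

```bash
python3 -m handwheel '0 0 0 0.04 -0.001 -0.001 0.0912; 0 0 0 0.08 -0.001 -0.001 0.0912; 0 0 0 0.12 -0.001 -0.001 0.0912; 0 0 0 0.15 -0.001 -0.001 0.0912; 0 0 0 0.175 -0.001 -0.001 0.0912; 0 0 0 0.189 -0.001 -0.001 0.0912; 0 0 0 0.189 -0.001 -0.001 0.0912; 0 0 0 0.189 -0.001 -0.001 0.0912; 0 0 0 0.189 -0.001 -0.001 0.04; 0 0 0 0.189 -0.001 -0.001 0.04; 0 0 0 0.189 -0.001 -0.001 0.04; 0 0 0 0.189 -0.001 -0.001 0.04' 30
python3 -m handwheel '0 0 0 0 0 0 0.04; 0 0 0 0 0 0 0.04; 0 0 0 0 0 0 0.04; 0 0 0 0 0 0 0.04; 0 0 0 0 0 0 0.04'
python3 -c "
from h import *
go([562.5,-264,95],-25);print(env.state()['torque'])"
```

```text
time_s: 8.73
ee_pos: [563.4, -263.4, 97.1]
ee_rot: [90.8, 89.9, -24.0]
force: [0.2, 0.9, 0.3]
gripper_width: 67.2
time_s: 9.15
ee_pos: [563.1, -263.1, 96.1]
ee_rot: [97.1, 90.0, -17.8]
force: [0.5, 0.2, 1.5]
gripper_width: 44.1
t 9.15 pos [ 563.1 -263.1   96.1] jaw -24.8 q [-26.  28.  93.   0.  60.  -1.] F [0.5 0.2 1.5] w 44.08729213738196
shift m [ 0.0011 -0.0002  0.001 ] rx 0.2
[-0.07264325 -0.00341009  0.12310765]
```

```bash
python3 -m handwheel '-6 0 0 0 0 0 0.04; -12.5 0 0 0 0 0 0.04; -19 0 0 0 0 0 0.04; -25.5 0 0 0 0 0 0.04; -32 0 0 0 0 0 0.04; -38.5 0 0 0 0 0 0.04; -45 0 0 0 0 0 0.04; -51 0 0 0 0 0 0.04; -57 0 0 0 0 0 0.04; -63 0 0 0 0 0 0.04; -69 0 0 0 0 0 0.04; -74 0 0 0 0 0 0.04' 30
python3 -m handwheel '-2 0 0 0 0 0 0.04; -2 0 0 0 0 0 0.04; -2 0 0 0 0 0 0.04; -2 0 0 0 0 0 0.04'
python3 -c "
from h import *
go([562.5,-264,95],50);print(env.state()['torque'])"
python3 -m handwheel '0 0 0 0 0 0 0.0912; 0 0 0 0 0 0 0.0912; 0 0 0 0 0 0 0.0912; 0 0 0 0 0 0 0.0912; 0 0 0 0 0 0 0.0912; 0 0 0 -0.03 0 0 0.0912; 0 0 0 -0.07 0 0 0.0912; 0 0 0 -0.11 0 0 0.0912; 0 0 0 -0.15 0 0 0.0912; 0 0 0 -0.19 0 0 0.0912; 0 0 0 -0.23 0 0 0.0912; 0 0 0 -0.23 0 0 0.0912' 30
python3 -c "
from h import *
go([480,-560,330],50)"
```

```text
time_s: 10.15
ee_pos: [564.1, -263.0, 96.1]
ee_rot: [55.6, 89.8, 14.9]
force: [2.9, 0.4, -1.4]
gripper_width: 44.4
time_s: 10.48
ee_pos: [564.0, -262.8, 96.1]
ee_rot: [56.9, 89.8, 17.9]
force: [5.1, 1.3, -1.3]
gripper_width: 44.4
t 10.4833 pos [ 564.  -262.8   96.1] jaw 51.0 q [-26.  28.  93.   0.  59. -77.] F [ 5.1  1.3 -1.3] w 44.37932095340116
shift m [ 0.0011 -0.0019 -0.0004] rx 1.0
[ 0.32400604 -0.79979188 -1.11183862]
time_s: 11.48
ee_pos: [565.2, -264.5, 335.5]
ee_rot: [11.1, 89.1, -27.7]
force: [0.0, -0.8, 1.3]
gripper_width: 91.0
t 11.4833 pos [ 565.2 -264.5  335.5] jaw 51.2 q [-26.  20.  70.  -0.  89. -77.] F [ 0.  -0.8  1.3] w 91.00160300838026
shift m [ 0.0065 -0.2837  0.1187] rx 1.2
```

Torque was −1.1 N m, so blue reached its stop. I'll move aside and check.

```bash
python3 -m handwheel '0 0 0 0 -0.284 0.119 0.0912; 0 0 0 0 -0.284 0.119 0.0912; 0 0 0 0 -0.284 0.119 0.0912; 0 0 0 0 -0.284 0.119 0.0912; 0 0 0 0 -0.284 0.119 0.0912; 0 0 0 0 -0.284 0.119 0.0912; 0 0 0 0 -0.284 0.119 0.0912; 0 0 0 0 -0.284 0.119 0.0912; 0 0 0 0 -0.284 0.119 0.0912; 0 0 0 0 -0.284 0.119 0.0912'
python3 - <<'E'
from h import *
b=env.grab_frame("side");a=env.grab_frame("top")
a=cv2.resize(a[140:300,180:380],(480,384),interpolation=2); b=cv2.resize(b[140:250,200:290],(312,384),interpolation=2)
cv2.imwrite("pics/b2.png",np.hstack([a,b])[:,:,::-1]);go([480,-560,330],50)
E
```

```text
time_s: 12.32
ee_pos: [476.9, -559.6, 324.6]
ee_rot: [155.9, 89.9, 117.0]
force: [0.4, -0.4, 0.6]
gripper_width: 91.5
t 12.4167 pos [ 478.  -557.9  325.9] jaw 51.2 q [ -50.   32.   51.    0.   97. -102.] F [-0.5  1.   0.3] w 90.74220952733307
shift m [-0.0041 -0.0004  0.0029] rx 1.2
```

View pics/b2.png

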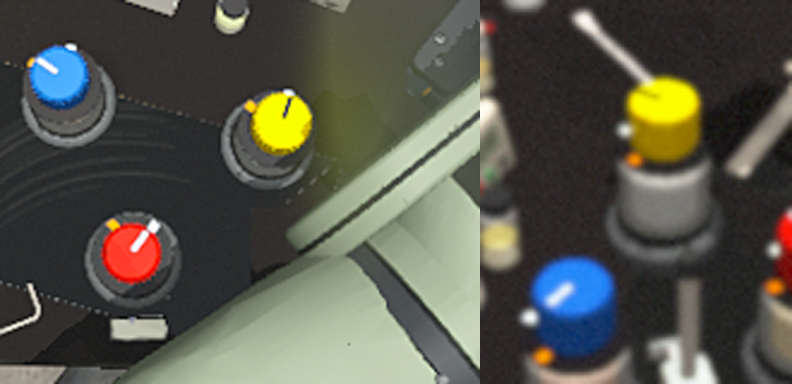

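```bash
python3 - <<'E'
from h import *
def ang(im,k,c,light):
    h=cv2.cvtColor(im,cv2.COLOR_RGB2HSV); o=plane("top",c,125); P=[]
    for v in range(int(c[1])-11,int(c[1])+12):
        for u in range(int(c[0])-11,int(c[0])+12):
            p=plane("top",(u,v),125)
            if np.hypot(*(p-o)[:2])<19 and ((h[v,u,1]<110 and h[v,u,2]>170) if light else h[v,u,2]<150): P.append((p-o)[:2])
    P=np.array(P); m=P.mean(0); return len(P),np.degrees(np.arctan2(m[1],m[0])).round(1)
new=env.grab_frame("top"); old=cv2.imread("pics/top0.png")[:,:,::-1].copy()
for k,c,l in (("blue",(205.1,170.9),1),("yellow",(297.9,190),0),("red",(234.8,244.6),1)):
    print(k,ang(old,k,c,l),ang(new,k,c,l))
E
```

```text
blue (24, np.float64(7.3)) (22, np.float64(57.1))
yellow (12, np.float64(47.2)) (11, np.float64(-14.0))Traceback (most recent call last):
  File "<stdin>", line 11, in <module>
  File "<stdin>", line 6, in ang
  File "h.py", line 8, in plane
    o,d=ray(n,uv); return o+d*(z-o[2])/d[2]
        ~~~^^^^^^
  File "h.py", line 4, in ray
    c=env.get_calibration(n); d=np.array([[c["k1"],0,0,0]],float).ravel()
ValueError: time passes only in moves, steps and waits
```

The centroid angle for blue (50° of turn) disagrees with the torque stop. I'll measure the line direction by a fit and compare it with the collar's marks.

```bash
python3 - <<'E'
from h import *
c=env.get_calibration("top"); new=env.grab_frame("top"); cv2.imwrite("pics/top2.png",new[:,:,::-1])
old=cv2.imread("pics/top0.png")[:,:,::-1].copy(); T=c["T"]; D=np.array([c["k1"],0,0,0.])
def pl(uv,z):
    p=cv2.undistortPoints(np.array(uv,float).reshape(-1,1,2),c["mtx"],D)[:,0]
    d=np.c_[p[:,0],-p[:,1],-np.ones(len(p))]@T[:3,:3].T; return (T[:3,3]+d*((z-T[2,3])/d[:,2])[:,None])[:,:2]
v,u=np.mgrid[0:384:.25,0:512:.25]
for k,ctr in (("blue",(563,-264)),("yellow",(530,-440)),("red",(425,-325))):
    for nm,im in (("old",old),("new",new)):
        # rectify metric patches at 0.5 mm/px by sampling at cap-top height and collar height
        out=[]
        for z in (125,88):
            g=np.arange(-40,40.01,.5); X,Y=np.meshgrid(g,g)
            P=np.c_[ctr[0]+X.ravel(),ctr[1]+Y.ravel(),np.full(X.size,z)]
            q=(P-T[:3,3])@T[:3,:3]; s=np.c_[q[:,0],-q[:,1]]/-q[:,2:]; s*=1+c["k1"]*(s**2).sum(1,keepdims=True)
            uv=(s@c["mtx"][:2,:2].T+c["mtx"][:2,2]).astype(np.float32).reshape(*X.shape,2)
            out.append((cv2.cvtColor(cv2.remap(im,uv,None,cv2.INTER_CUBIC),cv2.COLOR_RGB2HSV),X,Y))
        h,X,Y=out[0]; r=np.hypot(X,Y)
        m=(r<17)&((h[...,2]<150) if k=="yellow" else (h[...,1]<140)&(h[...,2]>150))
        w=np.c_[X[m],Y[m]]; f=cv2.fitLine(w.astype(np.float32),cv2.DIST_L2,0,.01,.01).ravel(); f[:2]*=np.sign(f[:2]@w.mean(0))
        h,X,Y=out[1]; r=np.hypot(X,Y); ring=(r>25)&(r<34)
        wm=ring&(h[...,1]<70)&(h[...,2]>170); om=ring&(h[...,0]>10)&(h[...,0]<24)&(h[...,1]>150)&(h[...,2]>150)
        a=lambda q:np.degrees(np.arctan2(Y[q].mean(),X[q].mean())).round(1) if q.any() else None
        print(k,nm,"line",np.degrees(np.arctan2(f[1],f[0])).round(1),m.sum(),"white",a(wm),wm.sum(),"orange",a(om),om.sum())
E
```

```text
blue old line -9.5 381 white 2.4 256 orange 59.8 21
blue new line 55.7 344 white 19.2 276 orange 60.7 23
yellow old line 45.2 150 white -16.0 108 orange 50.2 144
yellow new line -18.9 139 white -16.2 110 orange 49.8 123
red old line -35.1 428 white -33.3 262 orange 35.3 90
red new line -35.4 430 white -33.3 264 orange 35.9 116
```

Blue turned 65° and ends within about 5° of the orange mark. Yellow turned −64° and ends within about 3° of the white mark. Red changed by 0.3°. Handing in.

```bash
python3 -c "
from workcell import env
print(env.job_done(), env.state()['force'], env.state()['gripper_width'])"
```

```text
the job is handed in; nothing more can be done
the job is handed in; nothing more can be done
```

I twisted the yellow cap clockwise to its shut stop, then the blue cap counter-clockwise to its open stop. I then released, moved the open gripper clear of the jars and handed in at about 12.5 s.

- **Yellow:** the cap turned about 64°. Its line ends within about 3° of the white mark, and the torque rose to about 1 N m at the stop.
- **Blue:** the cap turned about 65°. Its line ends within about 5° of the orange mark, and the torque reached about 1.1 N m at the stop.
- **Red:** the line moved only 0.3°, which is within measurement noise.
- **Checks that failed or disagreed:**
  - My first line-angle script crashed partway, after showing only about 50° of turn for blue. I didn't trust it because it depends on the assumed cap centre. The line fit and the stop torque both contradict it.
  - In the later check, the angle for blue's white mark was unreliable because the cap's own line got mixed in, so I judged blue by its orange mark.

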